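# Put the receipt stamp away in the tray under the riser

### The job

The parcel has been signed for: take the red hand stamp off its coaster and lay it down on its side inside the blue tray, since it is too tall to go under the wooden riser standing up. Then slide the tray, with the stamp lying in it, into the bay under the riser until it is fully home, its front flush with the riser's front edge. Let go, and leave the frog, pen stand, canister and coaster as they stand.

Things in the scene. Friction and masses are not known exactly. Their poses are not given: they have to be found in the camera images.
- stamp_ball (a point): Centre of the red ball head (30 mm diameter) of a loose hand stamp, about 60 g, 80 mm tall: square foot 30 x 30 x 16 mm, neck 14 mm thick, ball on top, its centre 65 mm above the foot's underside. z axis runs foot to head; x, y square to the foot's sides. Starts upright on the coaster. Pinched by the ball, it swings fairly easily about the line through the fingers.
- stamp_mid (a point): Point on the stamp's long axis half-way up, 40 mm from the underside of its foot; same axes as the ball. When it lies flat this point is 15 mm above what it lies on.
- tray_mid (a point): Centre of the loose blue tray's inner floor, 4 mm above the table. Tray 140 mm long (x), 120 wide (y), 25 high outside, walls and floor 4 mm thick, open on top, about 250 g, slides on the table. Its x axis points to the end that enters the bay first; z is up.
- tray_pull (a point): Grip point on the dark upright fin that sticks 50 mm out from the middle of the tray's front (-x) end. Fin 12 mm thick (along y), from 4 to 45 mm above the table; this point is 30 mm out from the tray's front face, 100 mm from the tray's centre, 30 mm above the table. Axes as the tray's. The fin stays outside the bay.
- bay_mouth (a point): Middle of the bay's mouth at table height, in the plane of the fixed wooden riser's front edge (riser 160 mm deep, 152 wide, 57 high). x points into the bay, z up. Bay 124 mm wide, 45 high, 140.5 deep to its back stop. Two guide wings 30 mm high flare out 33 mm in front of the mouth, to about 160 mm apart. Tray home: pull point 30 mm in front of the mouth.
- coaster: Round wooden coaster, 100 mm diameter, 8 mm thick, loose; origin at the centre of its underside.
- frog: Green glazed ceramic frog, about 60 mm wide and 65 mm high, loose on top of the riser, some 75 to 90 mm behind its front edge; origin at the centre of its underside.
- pen_stand: Round aluminium pen stand, 72 mm diameter, 100 mm high, pens reaching to 140 mm; loose; origin at the centre of its underside.
- canister: Stainless steel canister with a hinged lid, 90 mm diameter, 121 mm high; loose; origin at the centre of its underside.
Mind the look-alikes: they are no part of the job. Of the things shaped like the part that bears stamp_ball, the red one is meant.

How it is judged:
By the outcome, as a careful person would: the job done as asked, in the order asked, and still so for the second after the job is handed in, with the robot touching nothing.
It also fails if it takes over 72 s, if anything falls off the work surface, if the arm or the gripper's body presses on something with over 40 N, if the wrist force passes 120 N, or if a joint passes its speed limit or range.

### The arm

A 6-joint arm with a two-finger parallel gripper is mounted at the origin on the work surface. World frame = base frame: x ahead of the robot, y to its left, z up, the work surface at z = 0. Lengths are in m, angles in rad, forces in N, time in s.
With the tool pointing down it reaches from about 0.375 to 0.925 m from the base axis. Payload 5.7 kg.
Tool frame: the origin (TCP) lies at the very end of the fingers, on their centre line; the grasp point (between the pads) lies 19 mm behind it; z points along the fingers, y is the direction in which the jaws open and shut (so a half turn about z gives the same grasp; the last joint's range is limited). The gripper opens to 85 mm and grips with 20 to 120 N. Pads are 22 mm wide; open, the fingers measure 114 mm over their backs; the gripper's body (76 mm by 85 mm) begins 54 mm behind the grasp point. The pads swing forward as they close: fully open they stand 13 mm farther back than shut.
Start: joints at [1.14, 0.359, 1.51, -0, 1.272, -0.115], TCP at [0.186, 0.57, 0.231] pointing down, gripper open.
Joint ranges: [-2.97, 2.97], [-1.01, 2.36], [0.21, 2.38], [-0.96, 4.11], [0.2, 2.71], [-2.98, 2.98]. Speed limits (rad/s): [2.39, 2.39, 3.14, 3.14, 3.14, 3.14].

### API

Orientations are given as a unit quaternion [x, y, z, w].
In Python, from rig import observe, grab_frame, calibration, finish_job gives the robot as it stands.
- The arm moves only by the shell command python3 -m handwheel 'ROWS' [OPENING] [FORCE]. ROWS is JSON, a list of rows, each a list of 6 numbers: the shift along the world's x, y, z in cm, then the turn, a rotation vector about the world's x, y, z in rad. In form: [[x, y, z, rx, ry, rz], ...]. A call has 1 to 12 rows; each row is the pose to reach, as a shift and turn from the pose commanded when the call began; what a row does not reach only later rows make up. A row lasts 1/10 s, in which the tool goes at most 50 mm and 8.59 degrees, less where a joint would pass 70% of its speed; a pose out of reach is approached as far as the arm can. A call with a gripper value outside its range is refused whole. OPENING is the opening, from 0 (shut) to 1 (fully open), set as the call begins (- or left out, the last holds). The fingers move at their own pace and stop on an object; FORCE is the grip in N (left out, the last holds). Time passes only in rows, so rows that repeat a pose let the fingers close. It gives the time, the measured TCP pose, the force and the opening at its end, in the units of the state.
- observe(): the state, without advancing time (a new reading comes with each control period).
- grab_frame(name): name is "scene" or "top" or "wrist"; returns (picture, depth): 400x640x3 uint8, red, green, blue; 400x640 float32, m along the optical axis (not along the pixel's ray), 0 where there is no reading.
- calibration(name): a dict with "fx", "fy", "cx", "cy" (pixels), "extrinsics" (4x4, takes a point from world to camera coordinates). Camera axes: x right, y down, z forward; pixel columns grow to the right and rows downward; lengths in m; the calibration is good to about 2 mm. A picture is of the moment at which its call begins: read the wrist's pose just before it. calibration takes no time and is no camera call; for the wrist camera it gives the pose at the moment of the call.
- finish_job(): hands the job in, once; it reports no verdict.
The state is a dict: "time": time; "joint_pos": joint angles; "qd": joint speeds; "effort": joint torques, N m; "position": TCP position; "orientation": TCP orientation; "wrist_force": force on the tool from outside, world axes, zero at the start; "moment": the same for the moment, N m; "finger_gap": finger opening in m.
Only numpy, scipy, OpenCV 4.12 (cv2) and the standard library are available. Lean on these libraries where they do the work, as an engineer would, in place of code of your own. Each camera call takes 0.05 s, during which the arm holds its last target. There are 200 camera calls.

## Working session

There is one attempt and no reset: what is moved stays moved. The work goes in short steps, Python scripts to look and compute and a shell command to move; the robot and the scene stay as the last step left them, time stands still between calls to the robot, and variables do not carry over. Pictures are saved under pics/ and viewed, about 8 in all and at most 12, crops included, and the job is handed in when it is done.

```bash
ls; mkdir -p pics; cat > h.py <<'E'
import numpy as np, cv2
from rig import observe, grab_frame, calibration
def shot(name,fn,crop=None,scale=1):
    c=calibration(name); im,d=grab_frame(name)
    np.savez('pics/'+fn+'.npz',im=im,d=d,E=c['extrinsics'],K=[c['fx'],c['fy'],c['cx'],c['cy']])
    save(fn,fn,crop,scale)
def save(src,fn,crop=None,scale=1):
    im=np.load('pics/'+src+'.npz')['im'][...,::-1]
    if crop: u0,v0,u1,v1=crop; im=im[v0:v1,u0:u1]
    cv2.imwrite('pics/'+fn+'.png',cv2.resize(im,None,fx=scale,fy=scale,interpolation=cv2.INTER_CUBIC))
def cloud(src):
    z=np.load('pics/'+src+'.npz'); fx,fy,cx,cy=z['K']; d=z['d']
    v,u=np.mgrid[:d.shape[0],:d.shape[1]]
    P=np.stack([(u-cx)/fx*d,(v-cy)/fy*d,d],-1); E=z['E']
    W=(P-E[:3,3])@E[:3,:3]; W[d==0]=np.nan
    return z['im'],W
def ray(src,u,v,h):
    z=np.load('pics/'+src+'.npz'); fx,fy,cx,cy=z['K'];E=z['E'];R=E[:3,:3]
    o=-R.T@E[:3,3]; r=R.T@np.array([(u-cx)/fx,(v-cy)/fy,1]); return o+r*(h-o[2])/r[2]
E
python3 -c "
from h import *
print(observe())
shot('top','top0');shot('scene','sc0')"
```

```text
pics
{'time': 0.0, 'joint_pos': array([ 1.13991725e+00,  3.59527407e-01,  1.51141556e+00, -1.59932888e-05,
        1.27251635e+00, -1.15115124e-01]), 'qd': array([ 0.00028167, -0.00043475,  0.0010886 ,  0.00065289, -0.00066038,
        0.00110317]), 'effort': array([-2.50490863e-03, -5.27603495e+01, -2.78616929e+01, -2.71738218e-04,
        1.33697878e-02, -3.51512210e-05]), 'position': array([0.18606269, 0.56971016, 0.23044668]), 'orientation': array([ 1.57224483e-01,  9.87562449e-01, -9.00825480e-04, -2.44284656e-04]), 'wrist_force': array([-0.32693436,  0.17807667,  0.227415  ]), 'moment': array([ 0.03210512, -0.03733611,  0.06444462]), 'finger_gap': 0.08554599573962555}
```

View pics/top0.png

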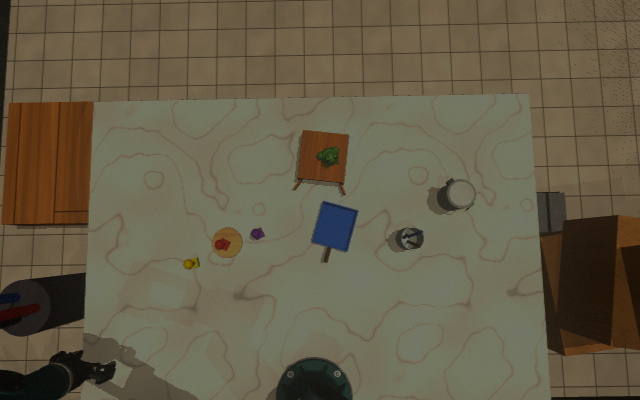

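View pics/sc0.png

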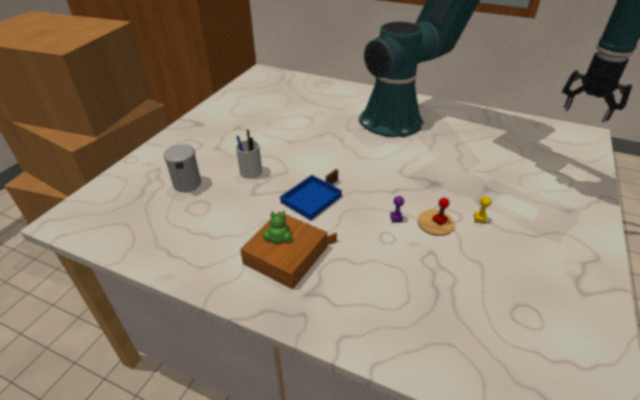

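The top picture shows the red stamp on the coaster (223,243), with look-alikes in yellow (191,263) and purple (257,233). Red is the one meant: it has the right colour and is the one on the coaster. The tray is at (335,226) with its fin at (325,256), the riser at (323,157), its wings at (295,186) and (342,190), the frog at (328,156), the pen stand at (409,239) and the canister at (457,195). I'll confirm the stamp in a crop and measure.

```bash
cat > m.py <<'E'
from h import *
im,W=cloud('top0')
hsv=cv2.cvtColor(im,cv2.COLOR_RGB2HSV).astype(int); H,S,V=[hsv[...,i] for i in range(3)]
def box(u0,v0,u1,v1):
    m=np.zeros(H.shape,bool); m[v0:v1,u0:u1]=1; return m
def rep(n,m):
    p=W[m]; p=p[~np.isnan(p[:,0])]
    r=cv2.minAreaRect((p[:,:2]*1000).astype(np.float32)); print(n,len(p),'med',p.mean(0).round(4),'zr',p[:,2].min().round(3),p[:,2].max().round(3),'rect',np.round(r[0],1),np.round(r[1],1),round(r[2],1))
red=((H<6)|(H>172))&(S>150)&box(205,225,245,260)
rep('red',red); rep('ball',red&(W[...,2]>.058))
rep('coaster',box(205,220,250,265)&(W[...,2]>.004)&(W[...,2]<.014))
t=(H>100)&(H<130)&(S>120)&box(300,190,370,260)
rep('tray',t); rep('fin',box(310,245,340,275)&~t&(W[...,2]>.02))
r=box(280,120,360,200)
rep('riser',r&(W[...,2]>.05)&(W[...,2]<.062)&~((H>40)&(H<90)))
rep('wings',r&(W[...,2]>.02)&(W[...,2]<.04))
rep('frog',r&(W[...,2]>.066))
rep('yel',box(180,250,203,275)&(W[...,2]>.04));rep('pur',box(248,222,270,243)&(W[...,2]>.04))
rep('pen',box(390,220,430,255)&(W[...,2]>.07)); rep('can',box(430,170,485,220)&(W[...,2]>.1))
save('top0','tc',(180,120,370,275),4)
E
python3 m.py
```

```text
red 108 med [0.486  0.2838 0.0601] zr 0.019 0.091 rect [485.6 286.5] [27.9 29.1] 65.1
ball 66 med [0.4861 0.2855 0.083 ] zr 0.074 0.091 rect [486.1 284.8] [25.5 24.8] 42.6
coaster 667 med [0.491  0.2768 0.0077] zr 0.004 0.014 rect [492.9 278.8] [145.6 144.7] 89.2
tray 1483 med [ 0.5393 -0.0755  0.0064] zr -0.004 0.032 rect [540.  -75.7] [116.7 139. ] 73.7
fin 64 med [ 0.4498 -0.0508  0.0433] zr 0.024 0.051 rect [446.8 -58. ] [50.1 50.8] 75.2
riser 1886 med [ 0.764  -0.0389  0.0567] zr 0.05 0.062 rect [765.1 -42.1] [152.  161.9] 82.6
wings 53 med [ 0.6714 -0.0265  0.0292] zr 0.021 0.039 rect [670.1 -30.3] [168.2  33.6] 82.2
frog 311 med [ 0.7567 -0.0602  0.0939] zr 0.066 0.126 rect [769.9 -39.4] [156.1  69.1] 69.8
yel 74 med [0.4266 0.3851 0.0751] zr 0.061 0.085 rect [426.9 386.1] [28.8 23.8] 9.4
pur 70 med [0.5183 0.1737 0.0751] zr 0.064 0.084 rect [518.6 174.8] [25.2 28.7] 0.4
pen 215 med [ 0.4951 -0.3113  0.0992] zr 0.07 0.15 rect [ 495.6 -311.4] [71.1 68.2] 90.0
can 729 med [ 0.6282 -0.4563  0.1196] zr 0.1 0.128 rect [ 628.  -458.9] [89.2 88. ] 79.5
```

View pics/tc.png

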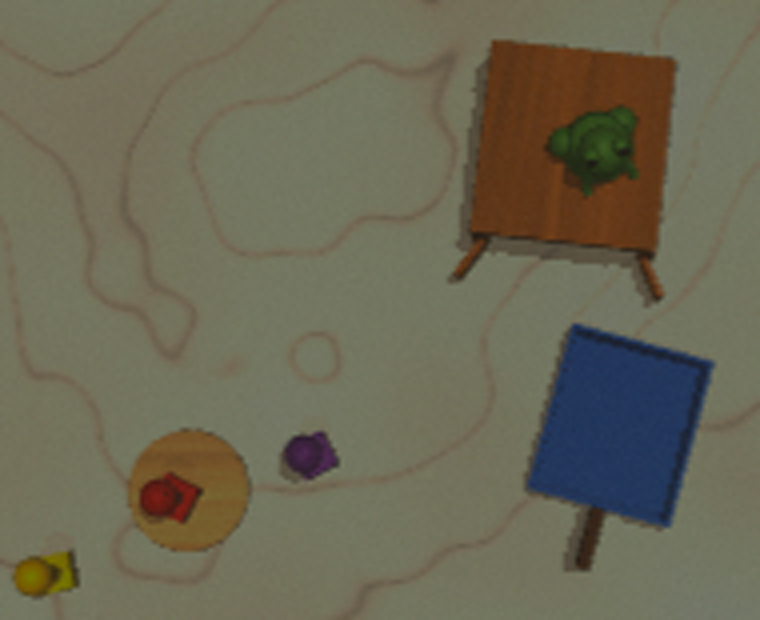

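The crop confirms red is the ball stamp standing on the round coaster. The measurements agree with the given sizes (tray 117x139, riser 152x162, canister 89). Next I'll look from nearer with the wrist camera to find the foot's direction.

```bash
python3 -m handwheel '[[27,-28.5,3,0,0,-0.7],[27,-28.5,3,0,0,-0.7],[27,-28.5,3,0,0,-0.7],[27,-28.5,3,0,0,-0.7],[27,-28.5,3,0,0,-0.7],[27,-28.5,3,0,0,-0.7],[27,-28.5,3,0,0,-0.7],[27,-28.5,3,0,0,-0.7],[27,-28.5,3,0,0,-0.7],[27,-28.5,3,0,0,-0.7],[27,-28.5,3,0,0,-0.7]]' 1 40
python3 -c "
from h import *
print(calibration('wrist')['extrinsics'].round(3).tolist())
shot('wrist','w1')"
```

```text
time: 1.2
position: [0.4553, 0.2857, 0.2608]
orientation: [0.486, 0.874, -0.0, -0.001]
wrist_force: [-0.2, 0.5, -0.0]
finger_gap: 0.0854
[[0.85, 0.527, -0.002, -0.536], [0.499, -0.802, 0.327, -0.05], [0.171, -0.279, -0.945, 0.411], [0.0, 0.0, 0.0, 1.0]]
```

View pics/w1.png

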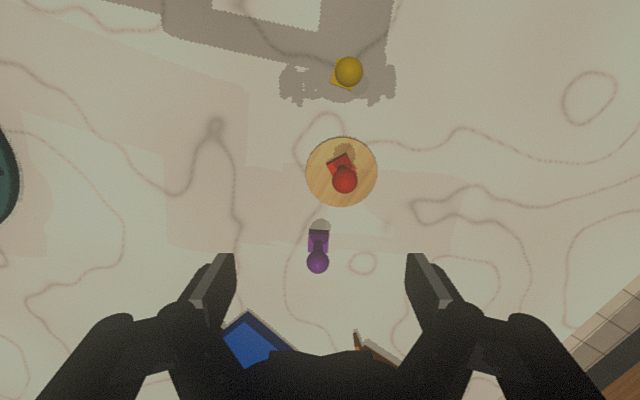

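The wrist view shows the red ball at (344,180) and its foot at about (340,165), with purple at (317,262) and yellow at (348,72). I'll enlarge the foot and fit the ball.

```bash
python3 -c "
from h import *
save('w1','w1c',(300,130,390,215),7)
im,W=cloud('w1')
hsv=cv2.cvtColor(im,cv2.COLOR_RGB2HSV).astype(int)
m=((hsv[...,0]<8)|(hsv[...,0]>172))&(hsv[...,1]>150); m[:130]=0;m[215:]=0;m[:,:300]=0;m[:,390:]=0
b=m&(W[...,2]>.062);v,u=np.nonzero(b);p=W[b];print(len(p),u.mean(),v.mean(),p.mean(0),p[:,2].max())
A=np.c_[2*p,np.ones(len(p))];s=np.linalg.lstsq(A,(p**2).sum(1),rcond=None)[0];print('sphere',s[:3],np.sqrt(s[3]+(s[:3]**2).sum()))
print(ray('w1',344,180,.073))
c=(W[...,2]>.004)&(W[...,2]<.014);c[:130]=0;c[215:]=0;c[:,:300]=0;c[:,390:]=0
q=(W[c][:,:2]*1000).astype(np.float32);print('coaster',cv2.minEnclosingCircle(q),q.mean(0))
"
```

```text
422 344.6303317535545 181.1777251184834 [0.48367906 0.28994281 0.08449584] 0.08957897661408838
sphere [0.48550322 0.28849358 0.07434922] 0.014165512832776525
[0.48491515 0.2883322  0.073     ]
coaster ((491.2403869628906, 280.5494689941406), 49.94768142700195) [489.07822 282.72928]
```

View pics/w1c.png

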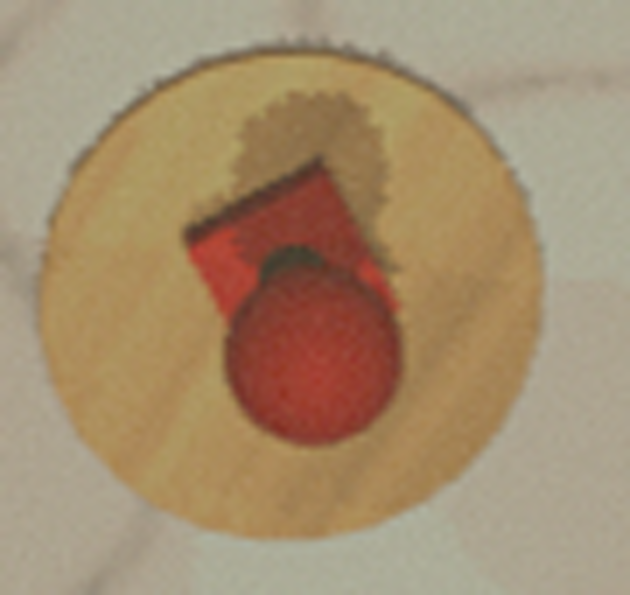

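The crop shows the foot's top-face corners at (188,243), (322,168) and (398,305), and the ball centred at (314,356). From those I can get the foot's yaw.

```bash
python3 -c "
from h import *
P=[ray('w1',300+u/7,130+v/7,.024)[:2] for u,v in [(188,243),(322,168),(398,305)]]
for a,b in((0,1),(1,2)):
  d=P[b]-P[a];print(np.linalg.norm(d),np.degrees(np.arctan2(d[1],d[0])))
print('foot centre',(P[0]+P[2])/2)
for q in((0.486,0.874),):print('jaw yaw',np.degrees(2*np.arctan2(q[1],q[0]))-90)
print(observe()['joint_pos'].round(3))
"
```

```text
0.028361213468997153 61.78234344635552
0.030114672546643073 -28.197996900010878
foot centre [0.48550026 0.28902823]
jaw yaw 31.84627293888498
[ 4.320e-01  2.430e-01  1.604e+00  1.000e-03  1.296e+00 -1.240e-01]
```

```bash
python3 -m handwheel '[[3,0.3,-5,0,0,0.15],[3,0.3,-10,0,0,0.3],[3,0.3,-12,0,0,0.45],[3,0.3,-12,0,0,0.523],[3,0.3,-12,0,0,0.523],[3,0.3,-15,0,0,0.523],[3,0.3,-18,0,0,0.523],[3,0.3,-20.3,0,0,0.523],[3,0.3,-20.3,0,0,0.523],[3,0.3,-20.3,0,0,0.523]]' 0.7 40
python3 -m handwheel '[[0,0,0,0,0,0],[0,0,0,0,0,0],[0,0,0,0,0,0],[0,0,0,0,0,0],[0,0,0,0,0,0],[0,0,0,0,0,0]]' 0 40
```

```text
time: 2.25
position: [0.4864, 0.2891, 0.059]
orientation: [0.244, 0.97, 0.0, 0.0]
wrist_force: [0.4, -0.4, -0.6]
finger_gap: 0.0596
time: 2.85
position: [0.4875, 0.2888, 0.06]
orientation: [0.244, 0.97, 0.001, 0.001]
wrist_force: [-0.6, -0.1, 6.3]
finger_gap: 0.0277
```

```bash
python3 -m handwheel '[[0,0,1,0,0,0],[0,0,3,0,0,0],[0,0,6,0,0,0],[0,0,10,0,0,0],[0,0,12,0,0,0],[0,0,12,0,0,0]]'
python3 -c "
from h import *
shot('wrist','w2')
im,W=cloud('w2');hsv=cv2.cvtColor(im,cv2.COLOR_RGB2HSV).astype(int)
shot('scene','s2',(360,120,520,260),5)"
```

```text
time: 3.45
position: [0.4888, 0.2894, 0.1827]
orientation: [0.244, 0.97, 0.002, 0.003]
wrist_force: [1.3, 0.3, -1.1]
finger_gap: 0.0278
```

View pics/w2.png

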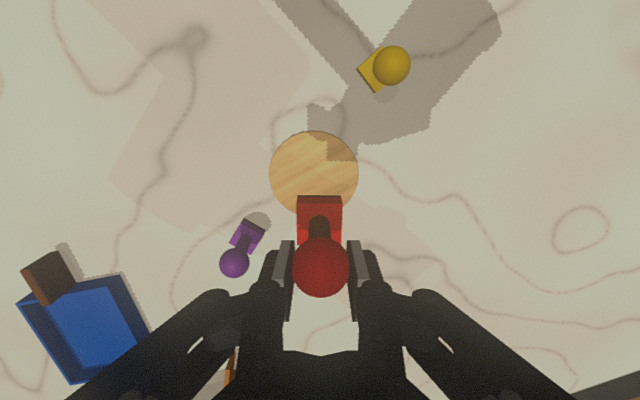

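The stamp is held by the ball (320,267) and hangs upright, with its foot square to the jaws. Carry it above the tray with the jaws along the tray's y, then tilt.

```bash
python3 -m handwheel '[[1,-4,1,0,0,0.02],[2,-8,2,0,0,0.05],[2,-12,2,0,0,0.1],[3,-16,2,0,0,0.15],[4,-20,2,0,0,0.208],[5,-24,2,0,0,0.208],[6,-28,2,0,0,0.208],[7,-32,2,0,0,0.208],[7.4,-35.5,2,0,0,0.208],[7.4,-37.2,2,0,0,0.208],[7.4,-37.2,2,0,0,0.208],[7.4,-37.2,2,0,0,0.208]]'
python3 -m handwheel '[[0,0,-1,-0.03,-0.1,0],[0,0,-2,-0.06,-0.2,0],[0,0,-3,-0.09,-0.3,0],[0,0,-4,-0.115,-0.4,0],[0,0,-5,-0.145,-0.5,0],[0,0,-6,-0.17,-0.6,0],[0,0,-7,-0.196,-0.67,0],[0,0,-8,-0.196,-0.67,0],[0,0,-8,-0.196,-0.67,0]]'
python3 -c "
from h import *
from scipy.spatial.transform import Rotation as R
o=observe();print(o['position'],R.from_quat(o['orientation']).as_matrix().round(3),o['joint_pos'].round(2))
shot('wrist','w3')"
```

```text
time: 4.75
position: [0.5592, -0.0828, 0.1972]
orientation: [0.142, 0.99, 0.001, -0.001]
wrist_force: [0.3, 0.2, -0.1]
finger_gap: 0.0276
time: 5.65
position: [0.5651, -0.0681, 0.1582]
orientation: [0.145, 0.944, -0.067, 0.29]
wrist_force: [-0.2, 0.1, -0.9]
finger_gap: 0.0277
[ 0.56509067 -0.06810352  0.15815035] [[-0.79   0.311  0.528]
 [ 0.234  0.949 -0.21 ]
 [-0.567 -0.042 -0.823]] [-0.16  0.25  2.15 -0.68  0.2  -0.79]
```

View pics/w3.png

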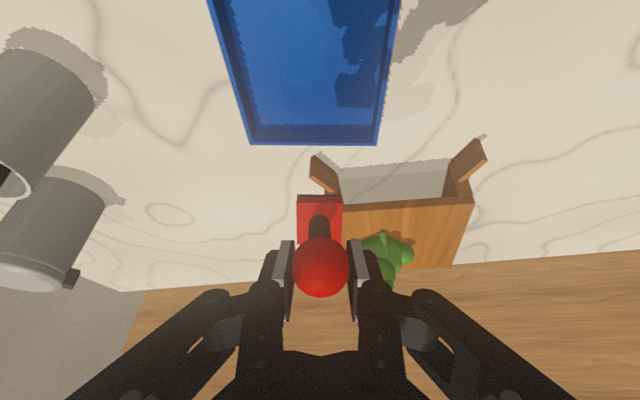

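The stamp keeps rigidly to the tool, but joint 5 sits at its 0.2 limit, so I'll tilt the other way (ball towards the bay), where joint 5 has room. First back to vertical.

```bash
python3 -m handwheel '[[0,0,4,0.05,0.15,0],[0,0,4,0.09,0.3,0],[0,0,4,0.13,0.45,0],[0,0,4,0.196,0.67,0],[0,0,4,0.196,0.67,0],[0,0,4,0.196,0.67,0]]'
python3 -c "
from h import *
from scipy.spatial.transform import Rotation as R
o=observe();M=R.from_quat(o['orientation']).as_matrix();print(o['position'],M.round(3),o['joint_pos'].round(2))
t=R.from_rotvec(np.array([.281,.96,0])*np.radians(45)).as_matrix()@R.from_euler('z',-16.3,degrees=True).as_matrix()@np.diag([-1,1,-1.])
print((R.from_matrix(t@M.T)).as_rotvec())"
```

```text
time: 6.3
position: [0.5681, -0.0676, 0.1996]
orientation: [0.139, 0.989, -0.017, -0.052]
wrist_force: [0.6, -0.1, -1.1]
finger_gap: 0.0278
[ 0.56806033 -0.06755454  0.19956681] [[-0.956  0.274 -0.107]
 [ 0.278  0.961 -0.019]
 [ 0.097 -0.048 -0.994]] [-0.21  0.41  1.53 -0.04  1.31 -1.49]
[ 0.23528011  0.64796458 -0.02278666]
```

```bash
python3 -m handwheel '[[-1,0,-1,0.04,0.1,0],[-2,0,-2,0.08,0.2,-0.01],[-3,-0.1,-3,0.12,0.33,-0.01],[-4,-0.3,-5,0.16,0.45,-0.02],[-4.35,-0.36,-7,0.21,0.58,-0.02],[-4.35,-0.36,-9,0.235,0.648,-0.023],[-4.35,-0.36,-10.5,0.235,0.648,-0.023],[-4.35,-0.36,-10.5,0.235,0.648,-0.023],[-4.35,-0.36,-10.5,0.235,0.648,-0.023]]'
python3 -c "
from h import *
from scipy.spatial.transform import Rotation as R
o=observe();M=R.from_quat(o['orientation']).as_matrix();print(o['position'],M.round(3),o['joint_pos'].round(2))
shot('scene','s4',(240,130,400,270),5)
im,W=cloud('s4');hsv=cv2.cvtColor(im,cv2.COLOR_RGB2HSV).astype(int)
m=((hsv[...,0]<6)|(hsv[...,0]>174))&(hsv[...,1]>150);m[:,:240]=0;m[:,380:]=0;m[:130]=0;m[260:]=0
p=W[m];print(len(p),np.nanmin(p,0),np.nanmax(p,0))"
```

```text
time: 7.2
position: [0.5226, -0.0725, 0.0945]
orientation: [0.132, 0.915, 0.051, -0.377]
wrist_force: [0.6, 0.3, -0.8]
finger_gap: 0.0279
[ 0.52261384 -0.07253725  0.09450934] [[-0.681  0.279 -0.677]
 [ 0.202  0.96   0.193]
 [ 0.704 -0.006 -0.71 ]] [-0.27  0.85  1.22  0.    1.84 -1.56]
63 [ 0.44682946 -0.07206955  0.02359614] [ 0.5360883  -0.04619752  0.10598752]
```

View pics/s4.png

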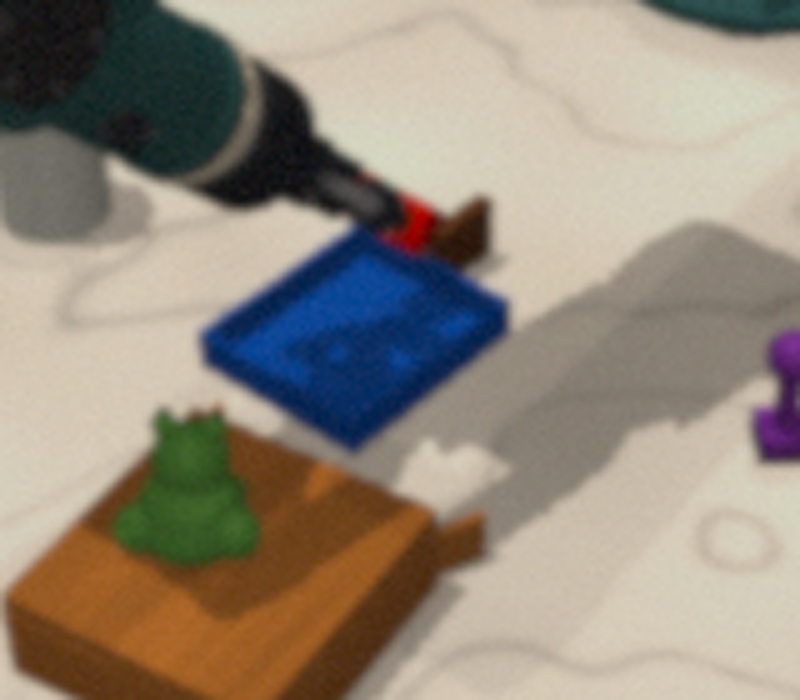

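The stamp leans 45° over the tray with its foot (crop 412,228) towards the fin, as intended. Shift 8 mm along the tray and lower to the floor.

```bash
python3 -m handwheel '[[0.8,-0.2,0,0,0,0],[0.8,-0.2,-2,0,0,0],[0.8,-0.2,-3.4,0,0,0],[0.8,-0.2,-3.8,0,0,0],[0.8,-0.2,-4.1,0,0,0],[0.8,-0.2,-4.1,0,0,0]]' - 25
python3 -m handwheel '[[0,0,-0.15,0,0,0],[0,0,-0.3,0,0,0],[0,0,-0.3,0,0,0]]' - 20
```

```text
time: 7.85
position: [0.5302, -0.0756, 0.0519]
orientation: [0.133, 0.915, 0.051, -0.379]
wrist_force: [-0.2, 0.3, -0.2]
finger_gap: 0.0278
time: 8.15
position: [0.531, -0.0758, 0.05]
orientation: [0.133, 0.915, 0.05, -0.378]
wrist_force: [0.5, -0.7, 1.9]
finger_gap: 0.0279
```

```bash
python3 -m handwheel '[[0.44,-0.13,-0.3,0,0,0],[0.88,-0.26,-0.7,0,0,0],[1.25,-0.37,-1.1,0,0,0],[1.65,-0.48,-1.55,0,0,0],[1.98,-0.58,-2.0,0,0,0],[1.98,-0.58,-2.0,0,0,0],[1.98,-0.58,-2.0,0,0,0]]' - 20
```

```text
time: 8.85
position: [0.5503, -0.0815, 0.029]
orientation: [0.133, 0.915, 0.05, -0.378]
wrist_force: [-0.6, 0.2, 2.4]
finger_gap: 0.0275
```

```bash
python3 -m handwheel '[[0,0,0,0,0,0],[0,0,0,0,0,0],[0,0,0,0,0,0],[0,0,0,0,0,0],[0.3,-0.1,0.3,0,0,0],[2,-0.6,2,0,0,0],[4,-1.2,4.5,0,0,0],[4,-1.2,8,0,0,0],[4,-1.2,12,0,0,0],[4,-1.2,14,0,0,0]]' 0.6 20
python3 -m handwheel '[[-2,3,1,-0.04,-0.14,0],[-5,7,1,-0.08,-0.28,0],[-8,11,1,-0.12,-0.42,0],[-10,15,1,-0.17,-0.57,0],[-10,19,1,-0.22,-0.75,0],[-10,22,1,-0.22,-0.75,0],[-10,22,1,-0.22,-0.75,0]]'
python3 -c "
from h import *
shot('top','t5',(290,180,390,275),7)
im,W=cloud('t5');hsv=cv2.cvtColor(im,cv2.COLOR_RGB2HSV).astype(int);H,S=hsv[...,0],hsv[...,1]
b=np.zeros(H.shape,bool);b[180:280,290:390]=1
r=((H<6)|(H>174))&(S>150)&b
for n,m in(('red',r),('tray',(H>100)&(H<130)&(S>120)&b)):
  p=W[m];print(n,len(p),p.mean(0),p[:,2].max());q=cv2.minAreaRect((p[:,:2]*1000).astype(np.float32));print(q)"
```

```text
time: 9.85
position: [0.5917, -0.0939, 0.173]
orientation: [0.133, 0.916, 0.05, -0.376]
wrist_force: [0.3, -0.3, -0.3]
finger_gap: 0.0514
time: 10.55
position: [0.4879, 0.1301, 0.1807]
orientation: [0.142, 0.99, -0.002, -0.0]
wrist_force: [0.3, -0.3, -0.5]
finger_gap: 0.0513
red 86 [ 0.54549574 -0.07997589  0.03164271] 0.03856830949834027
((543.2979125976562, -80.7103271484375), (27.79080581665039, 72.69895935058594), 73.47624206542969)
tray 1294 [nan nan nan] nan
((539.487548828125, -75.4647445678711), (114.63338470458984, 137.95565795898438), 72.81963348388672)
```

View pics/t5.png

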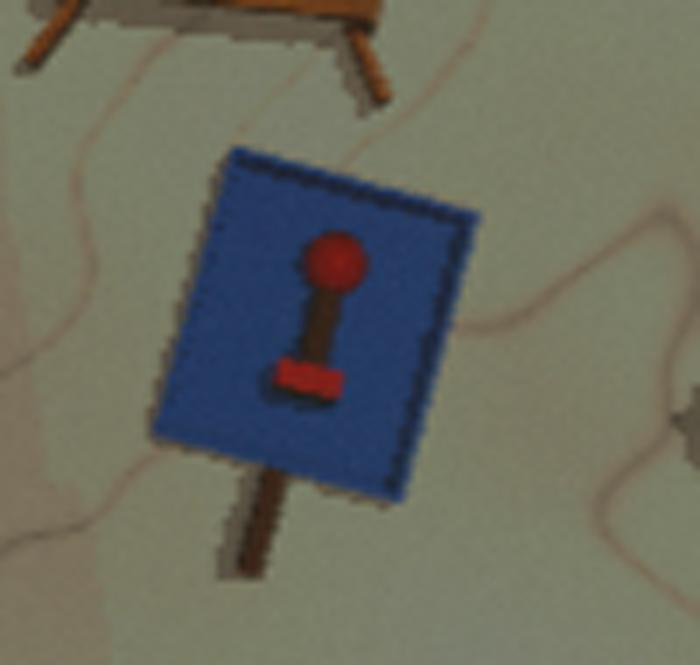

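The stamp lies flat on its side in the tray, ball at (336,262) and foot at (310,380) in the crop, along the tray's axis; the tray has not moved. Next go above the fin and take a close view of the tray and mouth.

```bash
python3 -m handwheel '[[-1.5,-4,0,0,0,0],[-3,-8,0,0,0,0],[-4.4,-12,0,0,0,0],[-4.4,-16,-3,0,0,0],[-4.4,-17.7,-7,0,0,0],[-4.4,-17.7,-8,0,0,0],[-4.4,-17.7,-8,0,0,0],[-4.4,-17.7,-8,0,0,0]]' 0.6 20
python3 -c "
from h import *
shot('wrist','w6')
print(calibration('wrist')['extrinsics'].round(3).tolist())
im,W=cloud('w6');hsv=cv2.cvtColor(im,cv2.COLOR_RGB2HSV).astype(int);H,S,V=[hsv[...,i] for i in range(3)]
z=W[...,2]
def rep(n,m):
  p=W[m];p=p[~np.isnan(p[:,0])];print(n,len(p),p.mean(0).round(4),[np.round(a,1) for a in cv2.minAreaRect((p[:,:2]*1000).astype(np.float32))])
rep('tray',(H>100)&(H<130)&(S>120)&(z>.018)&(z<.032))
f=(H<25)&(S>60)&(V<120)&(z>.038)&(z<.05)&(W[...,0]<.5);rep('fin',f)
rep('riser',(z>.05)&(z<.062)&(H<25)&(S>100)&(W[...,0]>.6))
"
```

```text
time: 11.4
position: [0.447, -0.0504, 0.0999]
orientation: [0.145, 0.989, -0.003, -0.001]
wrist_force: [0.1, -0.1, 0.4]
finger_gap: 0.0513
[[0.286, 0.958, -0.007, -0.079], [0.906, -0.268, 0.327, -0.418], [0.312, -0.1, -0.945, 0.113], [0.0, 0.0, 0.0, 1.0]]
tray 695 [ 0.485 -0.064  0.025] [array([537.1, -76.4]), array([118.5, 137.2]), np.float64(73.3)]
fin 1012 [ 0.4454 -0.049   0.0451] [array([447.4, -49.5]), array([11.1, 49.3]), np.float64(73.1)]
riser 0 [nan nan nan] [array([0., 0.]), array([0., 0.]), np.float64(0.0)]<string>:8: RuntimeWarning: Mean of empty slice.
  ret = um.true_divide(
```

View pics/w6.png

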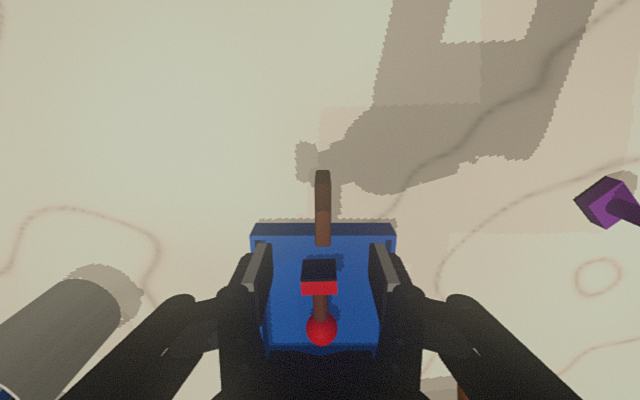

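The view shows the fin at (322,205) between the jaws and the stamp lying in the tray. The fin measures 11x49 mm at z 45 mm, which agrees with the top camera to within 2 mm. Grip it.

```bash
python3 -m handwheel '[[-0.4,0.25,-2,0,0,0],[-0.4,0.25,-5,0,0,0],[-0.4,0.25,-7.5,0,0,0],[-0.4,0.25,-8.5,0,0,0],[-0.4,0.25,-8.5,0,0,0],[-0.4,0.25,-8.5,0,0,0]]' 0.6 40
python3 -m handwheel '[[0,0,0,0,0,0],[0,0,0,0,0,0],[0,0,0,0,0,0],[0,0,0,0,0,0],[0,0,0,0,0,0],[0,0,0,0,0,0],[0,0,0,0,0,0]]' 0 40
python3 -m handwheel '[[0.3,0.4,0,0,0,0.01],[0.7,0.8,0,0,0,0.03],[1.1,1.3,0,0,0,0.05],[1.5,1.8,0,0,0,0.07],[1.9,2.3,0,0,0,0.09],[2.3,2.8,0,0,0,0.11],[2.7,3.3,0,0,0,0.13],[3.2,3.8,0,0,0,0.15],[3.6,4.2,0,0,0,0.159],[3.6,4.2,0,0,0,0.159],[3.6,4.2,0,0,0,0.159]]'
cat > m2.py <<'E'
from h import *
import sys
n=sys.argv[1]; shot('top',n,(270,120,370,270),4)
im,W=cloud(n);hsv=cv2.cvtColor(im,cv2.COLOR_RGB2HSV).astype(int);H,S,V=[hsv[...,i] for i in range(3)];z=W[...,2]
b=np.zeros(H.shape,bool);b[110:280,270:380]=1
def rep(n,m):
  p=W[m&b];p=p[~np.isnan(p[:,0])];r=cv2.minAreaRect((p[:,:2]*1000).astype(np.float32));print(n,len(p),[np.round(a,1) for a in r])
rep('tray',(H>100)&(H<130)&(S>120));rep('riser',(z>.05)&(z<.062)&(W[...,0]>.67)&~((H>40)&(H<90)))
rep('wings',(z>.02)&(z<.04)&(H<25)&(S>90)&(W[...,0]>.63)&(W[...,0]<.7));rep('frog',(z>.075)&(H>40)&(H<90))
o=observe();q=o['orientation'];print(o['position'],np.degrees(2*np.arctan2(q[1],q[0]))-180)
E
python3 m2.py t7
```

```text
time: 12.05
position: [0.4433, -0.0478, 0.0154]
orientation: [0.144, 0.99, -0.003, -0.0]
wrist_force: [0.6, -0.6, 0.6]
finger_gap: 0.0511
time: 12.75
position: [0.443, -0.0481, 0.0153]
orientation: [0.145, 0.989, -0.003, -0.0]
wrist_force: [-0.1, -0.0, 8.2]
finger_gap: 0.0112
time: 13.85
position: [0.4792, -0.006, 0.0153]
orientation: [0.066, 0.998, -0.003, 0.0]
wrist_force: [-0.3, -0.5, 7.1]
finger_gap: 0.0114
tray 996 [array([583.9, -18.6]), array([116.3, 129. ]), np.float64(82.3)]
riser 1879 [array([764.9, -42. ]), array([151.9, 160.4]), np.float64(83.0)]
wings 56 [array([670.2, -30.3]), array([168.1,  33.1]), np.float64(82.4)]
frog 2536 [array([597. , -16.4]), array([126.2, 393.2]), np.float64(84.1)]
[ 0.47922423 -0.00602833  0.01531274] -7.538456855050356
```

View pics/t7.png

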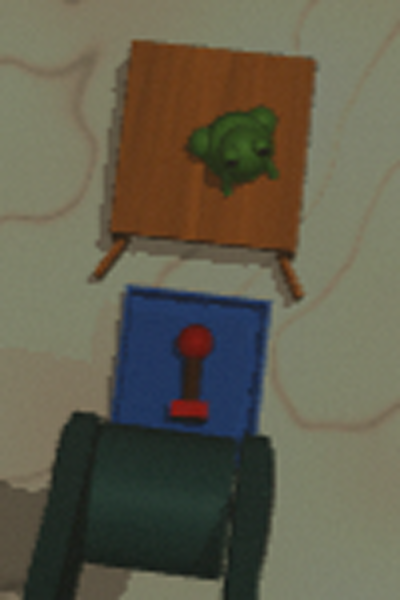

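Tray and bay axis line up in angle (-7.7° against about -7.4°) and sideways (within about 1 mm). The frog is undisturbed and the stamp still lies in the tray. Push in gently.

```bash
python3 -m handwheel '[[0.7,-0.09,0,0,0,0],[1.4,-0.18,0,0,0,0],[2.1,-0.27,0,0,0,0],[2.8,-0.36,0,0,0,0],[3.5,-0.45,0,0,0,0],[4.1,-0.53,0,0,0,0],[4.7,-0.61,0,0,0,0],[5.3,-0.69,0,0,0,0],[5.9,-0.77,0,0,0,0],[5.9,-0.77,0,0,0,0]]'
```

```text
time: 14.9
position: [0.5358, -0.0134, 0.015]
orientation: [0.066, 0.998, -0.003, -0.002]
wrist_force: [-5.6, 2.2, 8.1]
finger_gap: 0.011
```

```bash
python3 -m handwheel '[[0.7,-0.04,0,0,0,0],[1.4,-0.13,0,0,0,0],[2.1,-0.22,0,0,0,0],[2.8,-0.31,0,0,0,0],[3.5,-0.4,0,0,0,0],[4.2,-0.49,0,0,0,0],[4.9,-0.58,0,0,0,0],[4.9,-0.58,0,0,0,0]]'
```

```text
time: 15.7
position: [0.5857, -0.0193, 0.015]
orientation: [0.066, 0.998, -0.003, -0.002]
wrist_force: [-2.7, 1.6, 6.2]
finger_gap: 0.0114
```

```bash
python3 -m handwheel '[[0.7,-0.07,0,0,0,0],[1.4,-0.16,0,0,0,0],[2.1,-0.25,0,0,0,0],[2.8,-0.34,0,0,0,0],[3.5,-0.43,0,0,0,0],[4.2,-0.52,0,0,0,0],[4.9,-0.61,0,0,0,0],[5.6,-0.7,0,0,0,0],[6.2,-0.78,0,0,0,0],[6.2,-0.78,0,0,0,0]]'
python3 -m handwheel '[[0.2,-0.03,0,0,0,0],[0.4,-0.05,0,0,0,0],[0.6,-0.08,0,0,0,0],[0.6,-0.08,0,0,0,0]]'
```

```text
time: 16.7
position: [0.648, -0.0271, 0.015]
orientation: [0.066, 0.998, -0.003, -0.001]
wrist_force: [-3.3, 0.3, 7.2]
finger_gap: 0.0117
time: 17.1
position: [0.6525, -0.0277, 0.0151]
orientation: [0.066, 0.998, -0.003, -0.003]
wrist_force: [-5.6, 1.3, 9.7]
finger_gap: 0.0112
```

Now 1 mm steps until the back stop shows as a rise in force.

```bash
python3 -m handwheel '[[0.1,-0.01,0,0,0,0],[0.2,-0.03,0,0,0,0],[0.2,-0.03,0,0,0,0]]'
python3 -m handwheel '[[0.1,-0.01,0,0,0,0],[0.2,-0.03,0,0,0,0],[0.2,-0.03,0,0,0,0]]'
```

```text
time: 17.4
position: [0.6541, -0.0279, 0.0151]
orientation: [0.066, 0.998, -0.003, -0.003]
wrist_force: [-7.3, 1.5, 11.0]
finger_gap: 0.0113
time: 17.7
position: [0.6556, -0.0281, 0.0151]
orientation: [0.066, 0.998, -0.003, -0.003]
wrist_force: [-8.1, 1.6, 12.2]
finger_gap: 0.0115
```

```bash
python3 -m handwheel '[[0.1,-0.01,0,0,0,0],[0.2,-0.03,0,0,0,0],[0.2,-0.03,0,0,0,0]]'
python3 -c "
from h import *
shot('wrist','w8')"
```

```text
time: 18.0
position: [0.6556, -0.0281, 0.0151]
orientation: [0.066, 0.998, -0.003, -0.005]
wrist_force: [-13.6, 1.9, 17.0]
finger_gap: 0.0115
```

Position stalls at x=0.6556 (0.656 was predicted) with the force rising, so the tray is at the stop. Release, rise and look.

```bash
python3 -m handwheel '[[0,0,0,0,0,0],[0,0,0,0,0,0],[0,0,0,0,0,0],[0,0,0,0,0,0],[0,0,0.5,0,0,0],[0,0,3,0,0,0],[0,0,6,0,0,0],[-1,0,10,0,0,0],[-4,0,13,0,0,0],[-8,0,15,0,0,0],[-10,0,15,0,0,0]]' 0.5 20
python3 -m handwheel '[[-3,3,1,0,0,0],[-6,7,1,0,0,0],[-9,11,1,0,0,0],[-10,16,1,0,0,0],[-10,20,1,0,0,0],[-10,22,1,0,0,0],[-10,22,1,0,0,0]]'
python3 -c "
from h import *
shot('top','t9',(280,110,360,220),5);shot('scene','s9',(220,130,380,300),4)
im,W=cloud('t9');hsv=cv2.cvtColor(im,cv2.COLOR_RGB2HSV).astype(int);z=W[...,2]
m=(hsv[...,0]>100)&(hsv[...,0]<130)&(hsv[...,1]>120);m[:130]=0;m[230:]=0;m[:,:280]=0;m[:,370:]=0
p=W[m];print('blue',len(p),p.round(3)[:8] if len(p) else '')
f=(z>.03)&(z<.05)&(W[...,0]>.62)&(W[...,0]<.69)&(abs(W[...,1]+.03)<.03);p=W[f];print('fin',len(p),[np.round(a,1) for a in cv2.minAreaRect((p[:,:2]*1000).astype(np.float32))])
a=np.hstack([cv2.copyMakeBorder(cv2.imread('pics/t9.png')[:545],0,0,0,0,0)[:, :400],cv2.resize(cv2.imread('pics/s9.png'),(400,425))[:0]  if 0 else cv2.copyMakeBorder(cv2.resize(cv2.imread('pics/s9.png'),(400,425)),0,120,0,0,0)])
cv2.imwrite('pics/f9.png',a)
"
```

```text
time: 19.15
position: [0.5594, -0.029, 0.1677]
orientation: [0.066, 0.998, -0.003, 0.001]
wrist_force: [0.2, 0.1, 0.1]
finger_gap: 0.0426
time: 19.85
position: [0.4605, 0.1935, 0.175]
orientation: [0.064, 0.998, -0.002, -0.0]
wrist_force: [-0.4, -0.7, -0.2]
finger_gap: 0.0429
blue 0 
fin 61 [array([666.3, -32.3]), array([28. , 58.7]), np.float64(57.6)]
```

View pics/f9.png

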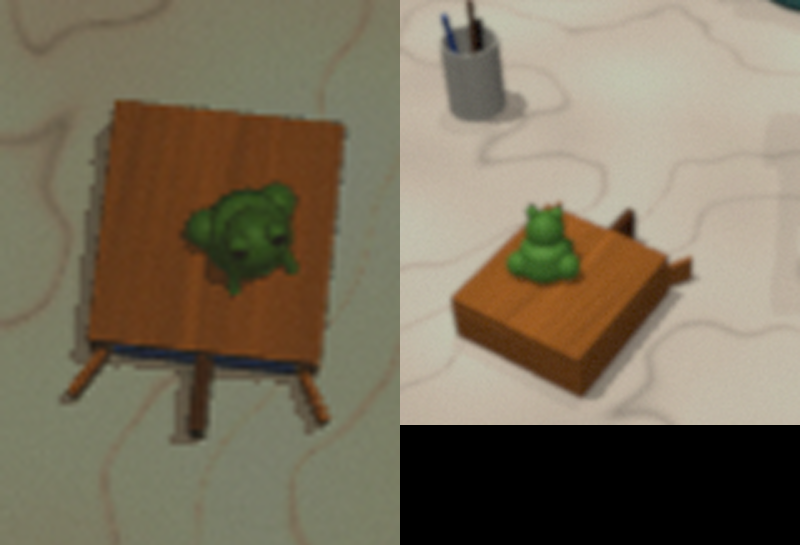

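The left panel shows the tray under the riser: fin end at (197,437), the tray's front a thin blue strip just under the front edge, frog in place. To put a number on flush, I'll measure fin against riser edge with the wrist camera from high above.

```bash
python3 -m handwheel '[[0,0,3,0,0,0],[3,-3,6,0,0,0],[6,-7,8,0,0,0],[9,-11,8,0,0,0],[12,-14,8,0,0,0],[15,-17,8,0,0,0],[18,-20,8,0,0,0],[21.5,-22.5,8,0,0,0],[21.5,-22.5,8,0,0,0],[21.5,-22.5,8,0,0,0],[21.5,-22.5,8,0,0,0]]'
python3 -c "
from h import *
shot('wrist','w10')
im,W=cloud('w10');hsv=cv2.cvtColor(im,cv2.COLOR_RGB2HSV).astype(int);H,S,V=[hsv[...,i] for i in range(3)];z=W[...,2]
y=np.radians(-7.4);a=np.array([np.cos(y),np.sin(y)]);n=np.array([-a[1],a[0]])
o=np.array([.686,-.032]);s=(W[...,:2]-o)@a*1000;t=(W[...,:2]-o)@n*1000
def q(nm,m,k):
  v=k[m];print(nm,len(v),np.percentile(v,[0,2,50,98,100]).round(1) if len(v) else '')
f=(abs(t)<20)&(z>.038)&(z<.049)&(s<30)&(s>-80);q('fin s',f,s);q('fin t',f,t)
r=(z>.053)&(z<.061)&(s>-30)&(s<20)&(abs(t)<70);q('riser top s',r,s)
for lo,hi in((-60,-45),(-45,-15),(15,45),(45,60)):
  r2=r&(t>lo)&(t<hi);q('edge %d'%lo,r2,s)
b=(H>100)&(H<130)&(S>100)&(abs(t)<75)&(abs(s)<40);q('blue s',b,s);q('blue z',b,z*1000)
w=(z>.024)&(z<.034)&(s>-45)&(s<-2)&(abs(t)>50)&(abs(t)<95);q('wing s',w,s);q('wing t',w,t)
"
```

```text
time: 21.05
position: [0.674, -0.0344, 0.2541]
orientation: [0.066, 0.998, -0.003, -0.002]
wrist_force: [-0.3, -0.7, -0.2]
finger_gap: 0.0425
fin s 424 [-50.6 -50.1 -26.6  -0.9  -0.2]
fin t 424 [-19.2  -5.8  -1.    5.1  18.4]
riser top s 2069 [-1.3 -0.7  9.1 19.7 20. ]
edge -60 218 [-0.6 -0.5  9.4 19.6 19.9]
edge -45 446 [-0.9 -0.6  8.8 19.6 20. ]
edge 15 442 [-1.3 -0.8  8.7 19.7 20. ]
edge 45 224 [-1.3 -0.9  8.7 19.7 20. ]
blue s 42 [-32.1  -5.4   2.3  10.7  10.7]
blue z 42 [  3.4   3.4  25.4  84.9 349.4]
wing s 347 [-34.3 -32.6 -18.1  -3.1  -2.1]
wing t 347 [-85.3 -82.9  63.8  84.2  87.2]
```

The fin protrudes 49.5 mm from the riser's edge (50 means flush), so the tray is home. Last, check that the bystanders haven't moved, then hand in.

```bash
python3 -c "
from h import *
_,A=cloud('top0');im,B=cloud('t9')
for n,(u0,v0,u1,v1),l,h in(('pen',(390,220,430,255),.07,1),('can',(430,170,485,220),.1,1),('frog',(315,140,345,172),.075,1),('coaster',(205,220,250,265),.004,.014),('yel',(180,250,203,275),.04,1),('pur',(248,222,270,243),.04,1)):
  r=[]
  for W in(A,B):
    p=W[v0:v1,u0:u1].reshape(-1,3);p=p[(p[:,2]>l)&(p[:,2]<h)];r.append((len(p),p.mean(0).round(4).tolist()))
  print(n,r)
from rig import finish_job
print(finish_job())"
```

```text
pen [(215, [0.4951, -0.3113, 0.0992]), (211, [0.4951, -0.3112, 0.0999])]
can [(729, [0.6282, -0.4563, 0.1196]), (725, [0.6283, -0.4564, 0.1198])]
frog [(269, [0.7574, -0.0603, 0.0974]), (270, [0.7576, -0.0605, 0.0974])]
coaster [(667, [0.491, 0.2768, 0.0077]), (89, [0.5323, 0.2711, 0.006])]
yel [(74, [0.4266, 0.3851, 0.0751]), (574, [0.4505, 0.2168, 0.5877])]
pur [(70, [0.5183, 0.1737, 0.0751]), (70, [0.5183, 0.1737, 0.0754])]
the job is handed in; nothing more can be done
None
```

The red stamp is lying on its side in the blue tray, and the tray is fully home under the riser. I let go, moved the gripper clear and handed the job in at about 21 s.

**What I did:** I picked the stamp up by its ball, tilted it and laid it down in the tray with the ball end towards the bay. My first tilt went the wrong way and ran into joint 5's limit, so I tilted it the other way. I then gripped the fin, lined the tray up with the bay and pushed until it stopped at x = 0.6556 (predicted 0.656), with the force rising.

**Last checks:**
- **Tray:** the fin sticks out 49.5 mm from the riser's front edge, against 50 mm for exactly flush.
- **Stamp:** the top camera showed it lying flat in the tray before the push, and still lying there once the tray was lined up at the mouth. I could not see it inside the bay afterwards.
- **Frog, pen stand, canister and purple stamp:** within about 0.3 mm of where they started.
- **Coaster and yellow stamp:** the arm hid both in the last top picture, so their final readings mean nothing. The gripper never touched the yellow stamp, and the only thing it did at the coaster was lift the red stamp off it. The wrist picture taken after the lift showed both still standing.

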